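# Hold the blue electrode centred in the measuring cell

## Robot

A 6-joint arm with a two-finger parallel gripper is mounted at the origin on a cart in front of the work surface, level with it; the furniture and walls round the work are solid. World frame = base frame: x ahead of the robot, y to its left, z up, the work surface at z = 0. Lengths are in m, angles in rad, forces in N, time in s.
With the tool pointing down it reaches from about 0.3 to 0.775 m from the base axis. Payload 14.6 kg.
Tool frame: the origin (TCP) lies between the finger pads; the fingertips stand 8 mm ahead of it and the grasp point (between the pads) lies 11 mm behind it (ctrl.tip_reach is the distance from the TCP to the fingertips, in m); y points along the fingers, z is the direction in which the jaws open and shut, and the axes are right-handed (so a half turn about y gives the same grasp; the last joint's range is limited). The gripper opens to 94 mm and grips with 3 to 60 N. Pads are 16 mm wide; open, the fingers measure 119 mm over their backs; the gripper's body (75 mm by 177 mm) begins 78 mm behind the grasp point.
Start: joints at [1.211, 0.3, 1.521, -0, 1.321, -0.067], TCP at [0.159, 0.527, 0.213] pointing down, gripper open.
Joint ranges: [-3.03, 3.03], [-0.79, 2.21], [0.23, 2.52], [-1.04, 4.18], [0, 3.07], [-2.55, 2.55]. Speed limits (rad/s): [2.22, 2.22, 2.57, 3.14, 3.14, 3.14].

## Interface

Orientations are given as [roll, pitch, yaw] about the fixed x, y, z axes, in that order (R = Rz(yaw) Ry(pitch) Rx(roll)).
In Python, from station import ctrl gives the robot as it stands.
- The arm moves only by the tool play_rows, never from a script. Its arguments are lists of equal length, an entry for each row: "twist": the turn, a rotation vector about the world's x, y, z as a fraction of full scale, a list of three; "travel": the shift along the world's x, y, z as a fraction of full scale, a list of three; "grip": the gripper's target within -1 to 1 (shut at 1, half-way at 0, fully open at -1). A call has 1 to 12 rows; each row shifts and turns the commanded pose from where the row before left it; what a row does not reach is not made up. Full scale, the value 1, is 5 cm for a shift and 90 degrees for a turn. A row lasts 1/10 s, in which the tool goes at most 50 mm and 8.59 degrees, less where a joint would pass 70% of its speed; a pose out of reach is approached as far as the arm can. A call with a number of a shift or a turn outside -1 to 1 is refused whole. A call with a gripper value outside its range is refused whole. The fingers move at their own pace and stop on an object; "force" is the grip in N (left out, the last holds). Time passes only in rows, so rows that do not move let the fingers close. It gives the time, the measured TCP pose, the force and the opening at its end, in the units of the state.
- ctrl.get_obs(): the state, without advancing time (a new reading comes with each control period).
- ctrl.camera(name): name is "scene" or "top" or "wrist"; returns a dict with "img" (480x640x3 uint8, red, green, blue), "vfov" (degrees; the focal length in pixels is half the picture's height over the tangent of half this angle, whatever the lens; pixels are square), "cx", "cy" (the principal point, pixels), "rvec" (rotation vector, rad) and "tvec" (3), from world to camera coordinates, as OpenCV has them. Camera axes: x right, y down, z forward; pixel columns grow to the right and rows downward; lengths in m; the calibration is good to about 2 mm. A picture is of the moment at which its call begins. There is no depth.
- ctrl.hand_in(): hands the job in, once; it reports no verdict.
Trained networks look in a picture, given as the dict that the camera call returned (one of the last four; its "shot" number tells which), for a name from the list of things; names that differ only in an ending like _2 or _b are one class to them, and where a whole thing is asked for, a point or a joint stands for the part that bears it (a point fixed in the world has none). Each returns a list of dicts, best first, with "confidence" (0 to 1); they miss things now and then, are a little off and sometimes report something else, mostly with a low value. They report only what shows in the picture. A call takes as long as a camera call.
- ctrl.boxes_of(name, picture): "point" ([column, row] in pixels, amid what is visible of it).
- ctrl.trace(name, picture): "pixels" (480x640 bool, what is visible of it) and "point" ([column, row] in pixels, amid what is visible of it).
The state is a dict: "time_s": time; "qpos": joint angles; "joint_vel": joint speeds; "tau": joint torques, N m; "ee_pos": TCP position; "eef_rot": TCP orientation; "force": force on the tool from outside, world axes, zero at the start; "moment": the same for the moment, N m; "grip_width": finger opening in m.
Only numpy, scipy, OpenCV 4.12 (cv2) and the standard library are available. Lean on these libraries where they do the work, as an engineer would, in place of code of your own. Each camera call takes 0.05 s, during which the arm holds its last target.

## Task

Swing the cover of the measuring cell's port right aside, then take the blue-headed electrode out of its rack and lower it upright through the middle of the port, without touching the cell, until the rim of the port stands within the white band on the shaft. Keep holding it there, still and centred, as the program finishes: the gripper is the electrode's stand while the reading is taken. Leave the orange electrode in the rack and the beaker and bottles as they stand.

Things in the scene. Friction and masses are not known exactly. Their poses are not given: they have to be found in the camera images.
- port (a point): centre of the port's mouth, level with its rim, 112 mm above the worktop; z up. White collar 36 mm outside, in the middle of the grey lid. The bore is round, 24 mm across and 20 mm deep from rim to underside of the lid; below it the vessel is open, 75 mm across, its floor 85 mm below the rim, with a stirring bar on it. Two small stoppers on the lid are no higher than the rim.
- port_cover (a joint): swing of the port's cover about an upright pivot, rad. 0 = shut over the port; it grows anticlockwise seen from above, to a stop at 1.6. The port is fully clear from 0.95 on. It takes about 1 N at the knob and stays where it is left. The cover is a black disc 32 mm across and 3 mm thick on an arm, its top 117 mm above the worktop.
- cover_knob (a point): top of the cover's yellow upright knob, 12 mm thick and round, which rises 29 mm from the top of the cover (to 145 mm above the worktop). The knob stands at the middle of the disc, 34 mm from the pivot.
- cover_pivot (a point): axis of the cover's pivot, at the cover's top, 34 mm from the middle of the port; the knob moves on a circle of 34 mm about it. The pivot's screw stands 1 mm over the cover.
- cell: the measuring cell, fixed: a flat white stirrer 130 x 130 x 22 mm, on it a clear glass vessel 82 mm across with a grey lid 94 mm across, its top 104 mm above the worktop. Origin on the worktop, straight below the middle of the port. The cover's pivot lies towards its own +x; the stirrer's speed knob is on its own -x side.
- blue_electrode: cordless electrode with a blue round head, 50 to 100 g, upright in either place of the rack. Origin on its axis at the underside of its black shoulder, resting on the rack's top; z up. Shoulder 26 mm across, 6 mm high; blue barrel to hold it by, 24 mm across, 6 to 46 mm above the origin; white cap to 52 mm. Below: round black shaft, 12 mm thick, 100 mm long, with a white band (see blue_band).
- blue_tip (a point): lower end of the blue electrode's shaft, 100 mm below its origin.
- blue_band (a point): middle of the white band on the blue electrode's shaft, on its axis, 36 mm below its origin and 64 mm above the tip; the band is 16 mm wide and reaches 8 mm up and down from here.
- orange_electrode: the same electrode with an orange head, in the rack's other place; leave it there.
- rack: electrode rack, fixed: white foot 84 x 182 mm and ends, grey top plate 76 x 170 mm with its upper face 110 mm above the worktop. Origin on the worktop under its middle, z up. The two places are holes 15 mm across through the 20 mm plate, at 45 mm to either side of the middle along the rack's own y; the electrodes hang in them by the shoulder.
- beaker: small clear beaker, 52 mm across and 70 mm high, loose; a bystander. Origin under its middle.
- seed_bottle: white bottle with blue cap, 46 mm across, 104 mm high, loose; a bystander. Origin under its middle.
- wash_bottle: white wash bottle with a bent spout, 66 x 96 x 189 mm, loose; a bystander. Origin under its middle.
- drop_bottle: white bottle with orange cap, 34 mm across, 82 mm high, loose; a bystander. Origin under its middle.

How it is judged:
By the outcome, as a careful person would: the job done as asked, in the order asked, and still so for the second after the job is handed in, while the arm keeps its last pose, push and grip.
It also fails if it takes over 56 s, if anything falls off the work surface, if the arm or the gripper's body presses on something with over 40 N, if the wrist force passes 120 N, or if a joint passes its speed limit or range.

## Working session

There is one attempt and no reset: what is moved stays moved. The work goes in short steps, Python scripts to look and compute and a tool call to move; the robot and the scene stay as the last step left them, time stands still between calls to the robot, and variables do not carry over. Pictures are saved under pics/ and viewed, and the job is handed in when it is done.

Besides the shell and the picture viewer there is one more tool, called after "Emit:" in YAML: its name, and indented under it one key for each argument. play_rows: Moves the arm, as the interface text tells. Its arguments: {"type":"object","properties":{"twist":{"type":"array"},"travel":{"type":"array"},"grip":{"type":"array"},"force":{"type":"number"}},"required":["twist","travel","grip"]}

```bash
ls; mkdir -p pics
cat > h.py <<'E'
import numpy as np, cv2
from station import ctrl
def shot(n,fn):
    p=ctrl.camera(n); cv2.imwrite('pics/'+fn,p['img'][:,:,::-1]); return p
def K(p):
    f=p['img'].shape[0]/2/np.tan(np.radians(p['vfov'])/2)
    return np.array([[f,0,p['cx']],[0,f,p['cy']],[0,0,1]])
def proj(p,X):
    return cv2.projectPoints(np.array(X,float).reshape(-1,3),np.array(p['rvec'],float),np.array(p['tvec'],float),K(p),None)[0].reshape(-1,2)
def atz(p,uv,z):
    R=cv2.Rodrigues(np.array(p['rvec'],float))[0]; t=np.array(p['tvec'],float)
    c=-R.T@t; d=R.T@np.linalg.inv(K(p))@np.array([uv[0],uv[1],1.])
    return c+d*(z-c[2])/d[2]
def ray(p,uv):
    R=cv2.Rodrigues(np.array(p['rvec'],float))[0]; t=np.array(p['tvec'],float)
    c=-R.T@t; d=R.T@np.linalg.inv(K(p))@np.array([uv[0],uv[1],1.])
    return c,d/np.linalg.norm(d)
def tri(obs):
    A=np.zeros((3,3));b=np.zeros(3)
    for p,uv in obs:
        c,d=ray(p,uv);M=np.eye(3)-np.outer(d,d);A+=M;b+=M@c
    return np.linalg.solve(A,b)
E
python3 - <<'E'
from h import *
o=ctrl.get_obs()
for k,v in o.items(): print(k,np.round(v,4))
P={n:shot(n,n+'0.png') for n in('scene','top','wrist')}
for n,p in P.items():
    print(n,p['vfov'],p['cx'],p['cy'],'cam at',ray(p,(320,240)))
    for t in ['port','port_cover','cover_knob','cover_pivot','cell','blue_electrode','blue_tip','blue_band','orange_electrode','rack','beaker','seed_bottle','wash_bottle','drop_bottle']:
        try: print(t,[(np.round(b['point'],1).tolist(),round(b['confidence'],2)) for b in ctrl.boxes_of(t,p)[:2]])
        except Exception as e: print(t,e)
E
```

```text
pics
time_s 0.0
qpos [ 1.2114  0.3005  1.5216  0.      1.3207 -0.0666]
joint_vel [-0.0001 -0.0001 -0.0008 -0.0003 -0.0004  0.0022]
tau [ 1.90000e-03 -5.31810e+01 -3.52743e+01  7.09000e-02  2.43000e-02
 -1.00000e-04]
ee_pos [0.1587 0.5264 0.2129]
eef_rot [-1.572e+00  1.000e-04 -2.928e-01]
force [-0.1092 -0.1902 -0.4709]
moment [-0.0329 -0.0074 -0.0209]
grip_width 0.0938
scene 47.096989708811684 324.3782783091525 240.38593913152545 cam at (array([-0.18069826, -0.53837009,  1.09770664]), array([ 0.57538011,  0.41767767, -0.70319492]))
port [([279.3, 262.4], 0.86), ([276.4, 237.8], 0.64)]
port_cover [([277.7, 237.3], 0.45)]
cover_knob [([277.1, 234.7], 0.5), ([363.3, 301.2], 0.3)]
cover_pivot [([275.9, 231.5], 0.43), ([359.8, 302.3], 0.42)]
cell [([279.3, 261.1], 0.55)]
blue_electrode [([360.4, 301.8], 0.79)]
blue_tip [([361.8, 302.8], 0.53)]
blue_band [([364.6, 302.6], 0.55), ([276.8, 237.0], 0.4)]
orange_electrode [([397.7, 323.3], 0.5)]
rack [([376.2, 331.9], 0.55)]
beaker [([339.6, 237.4], 0.67)]
seed_bottle [([309.5, 220.2], 0.89)]
wash_bottle [([248.9, 187.7], 0.93), ([397.5, 322.7
[... 369 characters left out ...]
cell [([276.6, 263.8], 0.97)]
blue_electrode [([404.1, 288.3], 0.6)]
blue_tip [([402.9, 284.0], 0.57)]
blue_band []
orange_electrode [([444.1, 285.1], 0.51)]
rack [([421.6, 287.8], 0.78)]
beaker [([309.4, 198.2], 0.97)]
seed_bottle [([267.6, 198.7], 0.84)]
wash_bottle [([179.3, 197.3], 0.75)]
drop_bottle [([452.2, 196.5], 0.85), ([404.9, 283.4], 0.58)]
wrist 58.53138907340424 318.8136359543537 241.3274293028272 cam at (array([0.08833298, 0.5481772 , 0.38426584]), array([ 0.2416674 , -0.07010278, -0.96782357]))
port []
port_cover []
cover_knob []
cover_pivot []
cell []
blue_electrode []
blue_tip []
blue_band []
orange_electrode []
rack []
beaker []
seed_bottle []
wash_bottle []
drop_bottle []
```

View pics/scene0.png

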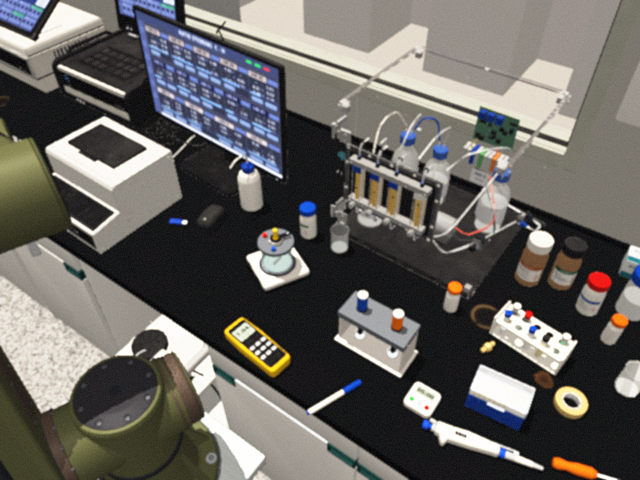

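View pics/top0.png

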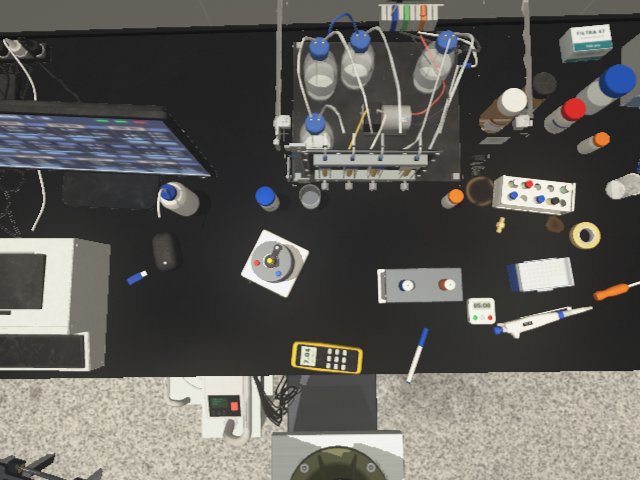

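Run:
```python
import cv2
a=cv2.imread('pics/top0.png')
cv2.imwrite('pics/topc.png',cv2.resize(a[215:335,225:385],None,fx=5,fy=5,interpolation=cv2.INTER_CUBIC))
cv2.imwrite('pics/topr.png',cv2.resize(a[225:345,350:510],None,fx=5,fy=5,interpolation=cv2.INTER_CUBIC))
a=cv2.imread('pics/scene0.png')
cv2.imwrite('pics/scc.png',cv2.resize(a[190:340,220:420],None,fx=4,fy=4,interpolation=cv2.INTER_CUBIC))
```

```text
(no output)
```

View pics/topc.png

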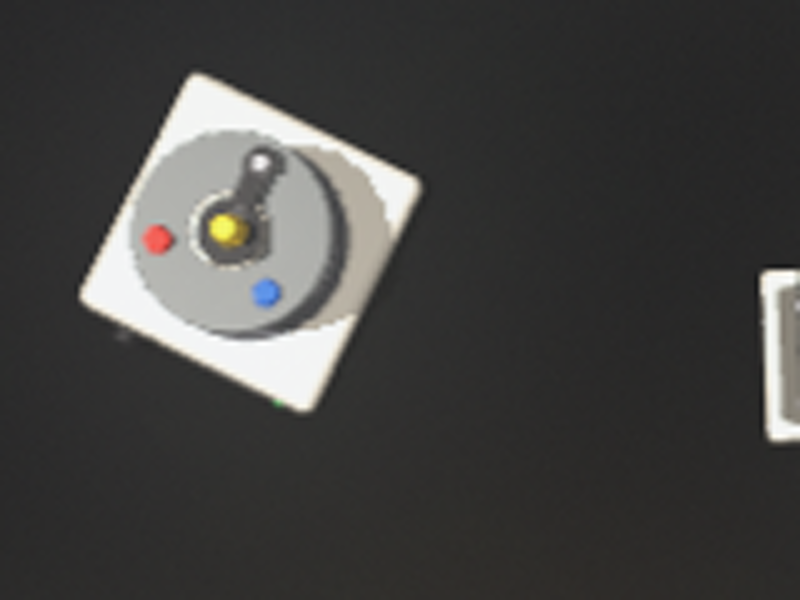

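View pics/topr.png

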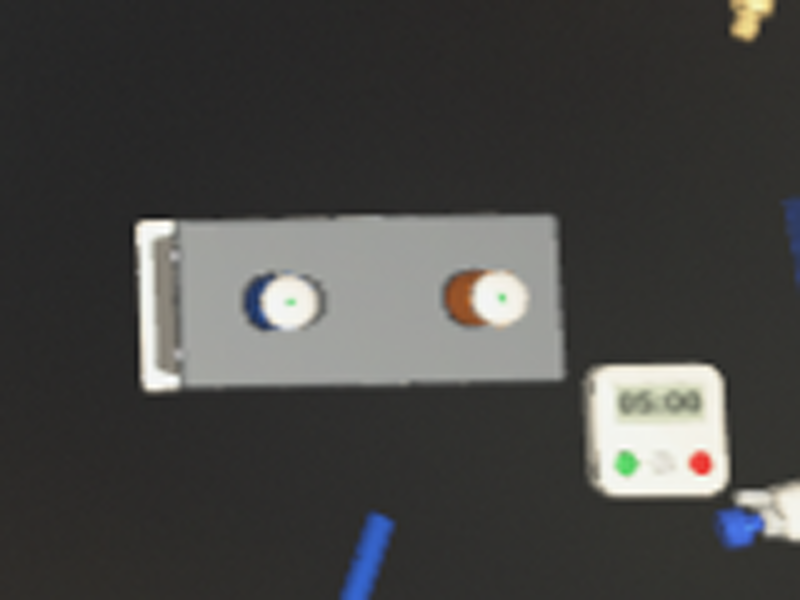

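View pics/scc.png

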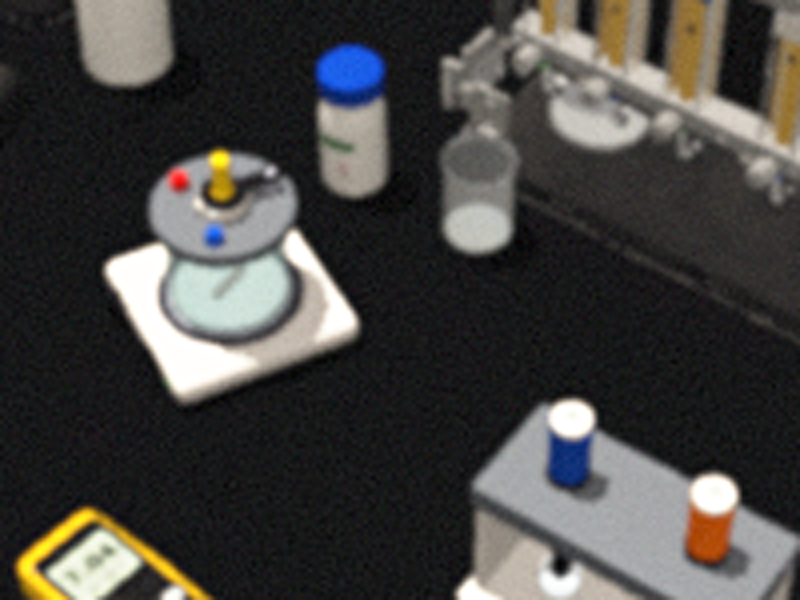

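The top view shows the cell around (272,262), with the knob top at about (270,261) and the pivot screw at (277,247). The blue cap is at (408,285) and the orange one at (450,285). I'll measure these next.

Run:
```python
from h import *
import pickle
T=ctrl.camera('top');S=ctrl.camera('scene')
for nm,t,s,z in [('knob',(270.2,260.8),(220+219/4,190+157/4),.145),('pivot',(277.0,247.2),(220+270/4,190+172/4),.118),('bluecap',(350+290/5,225+301/5),(220+571/4,190+419/4),.162),('orcap',(350+501/5,225+298/5),(220+713/4,190+494/4),.162)]:
    print(nm,atz(T,t,z).round(4),atz(S,s,z).round(4),tri([(T,t),(S,s)]).round(4))
# networks traces -> lid ellipse
for n,p in(('top',T),('scene',S)):
    hsv=cv2.cvtColor(p['img'],cv2.COLOR_RGB2HSV)
    for t in('cell','blue_electrode','beaker','seed_bottle','wash_bottle','drop_bottle'):
        r=ctrl.trace(t,p)
        if r:
            m=r[0]['pixels']; ys,xs=np.nonzero(m)
            print(n,t,round(r[0]['confidence'],2),m.sum(),xs.min(),xs.max(),ys.min(),ys.max(),np.round(r[0]['point'],1), atz(p,r[0]['point'],.05).round(3))
# white collar, stirrer square corners from crop in top
for uv in[(225+195/5,215+73/5),(225+420/5,215+183/5),(225+310/5,215+411/5),(225+80/5,215+297/5)]: print('corner',atz(T,uv,.022).round(4))
# rack plate corners
for uv in[(350+182/5,225+222/5),(350+555/5,225+215/5),(350+564/5,225+380/5),(350+182/5,225+388/5)]: print('rack',atz(T,uv,.110).round(4))
pickle.dump({'T':T,'S':S},open('ts.pkl','wb'))
```

```text
knob [0.5632 0.1417 0.145 ] [0.564  0.1423 0.145 ] [0.5632 0.1416 0.146 ]
pivot [0.5954 0.1292 0.118 ] [0.5932 0.1262 0.118 ] [0.596  0.1292 0.1141]
bluecap [ 0.5045 -0.1559  0.162 ] [ 0.5007 -0.1589  0.162 ] [ 0.5045 -0.1568  0.1569]
orcap [ 0.5042 -0.2458  0.162 ] [ 0.5011 -0.2483  0.162 ] [ 0.5042 -0.247   0.1578]
top cell 0.79 2678 241 308 229 295 [274.  259.6] [0.571 0.144 0.05 ]
top blue_electrode 0.68 115 399 412 281 290 [403.3 286. ] [ 0.503 -0.165  0.05 ]
top beaker 0.89 427 299 319 184 208 [307.1 198.1] [0.72  0.061 0.05 ]
top seed_bottle 0.6 414 255 278 188 211 [267.5 200.4] [0.717 0.158 0.05 ]
top wash_bottle 0.85 967 157 197 182 215 [178.1 197.5] [0.729 0.379 0.05 ]
top drop_bottle 0.69 308 441 462 189 208 [450.  197.8] [ 0.713 -0.286  0.05 ]
scene cell 0.82 2359 247 307 229 289 [280.1 259.1] [0.558 0.127 0.05 ]
scene blue_electrode 0.51 189 357 366 291 334 [358.9 299.2] [ 0.565 -0.113  0.05 ]
scene beaker 0.94 517 330 349 223 253 [338.6 238.3] [0.711 0.047 0.05 ]
scene seed_bottle 0.97 497 299 316 203 238 [308.4 220.7] [0.72  0.155 0.05 ]
scene wash_bottle 0.6 1018 230 262 155 211 [251.  186.2] [0.743 0.387 0.05 ]
scene drop_bottle 0.81 416 444 462 282 312 [450.4 296.3] [ 0.703 -0.291  0.05 ]
corner [0.6483 0.171  0.022 ]
corner [0.5912 0.0596 0.022 ]
corner [0.4801 0.1154 0.022 ]
corner [0.5379 0.2286 0.022 ]
rack [ 0.5408 -0.118   0.11  ]
rack [ 0.5409 -0.2859  0.11  ]
rack [ 0.4671 -0.2861  0.11  ]
rack [ 0.4664 -0.1154  0.11  ]
```

Emit:
play_rows:
  twist:
    - [0,0,-0.018]
    - [0,0,-0.018]
    - [0,0,-0.018]
    - [0,0,-0.018]
    - [0,0,-0.018]
    - [0,0,-0.018]
    - [0,0,0]
    - [0,0,0]
    - [0,0,0]
    - [0,0,0]
    - [0,0,0]
    - [0,0,0]
  travel:
    - [0.47,-0.76,0.1]
    - [0.47,-0.76,0.1]
    - [0.47,-0.76,0.1]
    - [0.47,-0.76,0]
    - [0.47,-0.76,0]
    - [0.47,-0.76,0]
    - [0.81,-0.48,0]
    - [0.81,-0.48,0]
    - [0.81,-0.48,0]
    - [0.81,-0.48,0]
    - [0.81,-0.48,0]
    - [0.4,-0.24,0]
  grip: [0.45,0.45,0.45,0.45,0.45,0.45,0.45,0.45,0.45,0.45,0.45,0.45]

```text
time_s: 4.15
ee_pos: [0.5245, 0.1644, 0.228]
eef_rot: [-1.571, 0.0, -0.465]
force: [0.2, -0.1, 0.1]
grip_width: 0.0256
```

Run:
```python
from h import *
o=ctrl.get_obs()
for k in('time_s','ee_pos','eef_rot','force','grip_width','qpos'): print(k,np.round(o[k],4))
p=shot('wrist','w1.png'); print(ray(p,(320,240)))
print(proj(p,[[.563,.142,.145],[.5954,.129,.118],[.5644,.1437,.112],[.504,-.156,.162]]))
for t in('cover_knob','port','port_cover','cover_pivot'): print(t,[(np.round(b['point'],1).tolist(),round(b['confidence'],2)) for b in ctrl.boxes_of(t,p)[:2]])
```

```text
time_s 4.15
ee_pos [0.5245 0.1644 0.228 ]
eef_rot [-1.5711  0.     -0.4645]
force [ 0.2144 -0.0886  0.0981]
grip_width 0.0256
qpos [ 2.3720e-01  2.8830e-01  1.5017e+00 -2.0000e-04  1.3518e+00 -8.6900e-01]
(array([0.45884349, 0.19783906, 0.39934349]), array([ 0.22641014, -0.10979701, -0.96782388]))
[[ 313.48624478  318.09835042]
 [ 318.0182839   346.3324589 ]
 [ 317.01054371  299.09522224]
 [-134.44754922  442.75374025]]
cover_knob [([319.3, 310.3], 0.75), ([318.2, 253.4], 0.18)]
port [([318.3, 311.1], 0.67), ([319.7, 252.1], 0.62)]
port_cover [([315.7, 310.0], 0.8)]
cover_pivot [([315.8, 308.4], 0.86)]
```

View pics/w1.png

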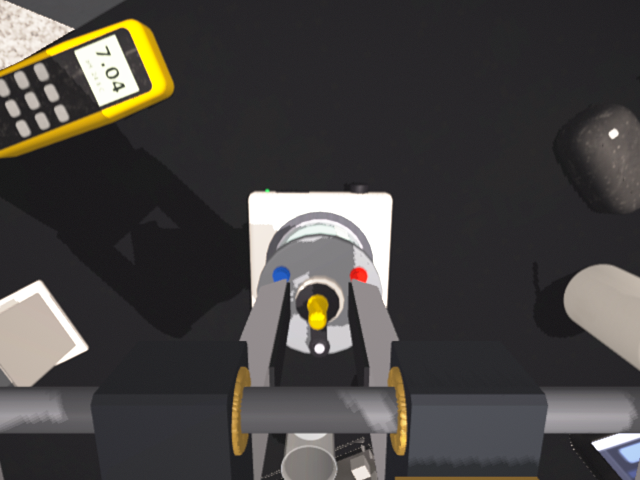

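The wrist picture shows the knob top near (317,320), the pivot screw at (319,348) and the collar around (319,300). All three are within about 3 px of my projections. I'll refine them now.

Run:
```python
import cv2
a=cv2.imread('pics/w1.png')
cv2.imwrite('pics/w1c.png',cv2.resize(a[250:370,240:400],None,fx=5,fy=5,interpolation=cv2.INTER_CUBIC))
```

```text
(no output)
```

View pics/w1c.png

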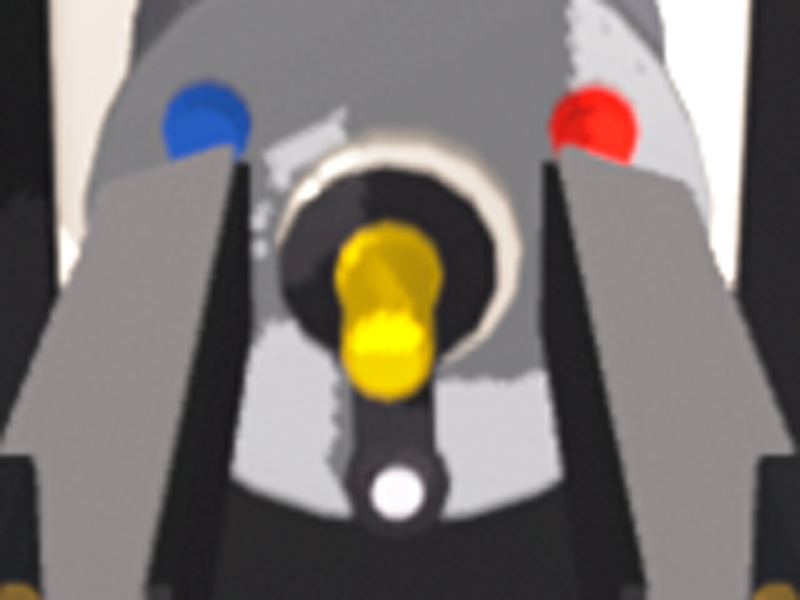

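Run:
```python
from h import *
p=ctrl.camera('wrist')
for n,uv,z in[('knobtop',(388,352),.145),('pivot',(397,492),.118),('disc',(388,262),.117),('collar',(399,256),.112),('lidL',(90,200),.104),('lidR',(705,200),.104)]:
    print(n,atz(p,(240+uv[0]/5,250+uv[1]/5),z).round(4))
```

```text
knobtop [0.5629 0.1463 0.145 ]
pivot [0.5947 0.1319 0.118 ]
disc [0.5623 0.1466 0.117 ]
collar [0.564  0.1475 0.112 ]
lidL [0.5388 0.1092 0.104 ]
lidR [0.5791 0.1903 0.104 ]
```

Emit:
play_rows:
  twist:
    - [0,0,0]
    - [0,0,0]
    - [0,0,0]
    - [0,0,0]
    - [0,0,0]
    - [0,0,0]
    - [0,0,0]
    - [0,0,0]
  travel:
    - [0.385,-0.19,0]
    - [0.385,-0.19,0]
    - [0,0,-0.5]
    - [0,0,-0.5]
    - [0,0,-0.5]
    - [0,0,-0.4]
    - [0,0,0]
    - [0,0,0]
  grip: [0.45,0.45,0.45,0.45,0.45,0.45,0.6,0.6]

```text
time_s: 5.25
ee_pos: [0.5606, 0.1482, 0.1344]
eef_rot: [-1.57, -0.0, -0.462]
force: [0.3, -0.8, -0.5]
grip_width: 0.0191
```

Run:
```python
from h import *
o=ctrl.get_obs(); print(o['ee_pos'],o['force'],o['grip_width'])
p=shot('wrist','w2.png')
```

```text
[0.56058807 0.1482422  0.13442139] [ 0.25247142 -0.80734408 -0.47567088] 0.01905927362792947
```

View pics/w2.png

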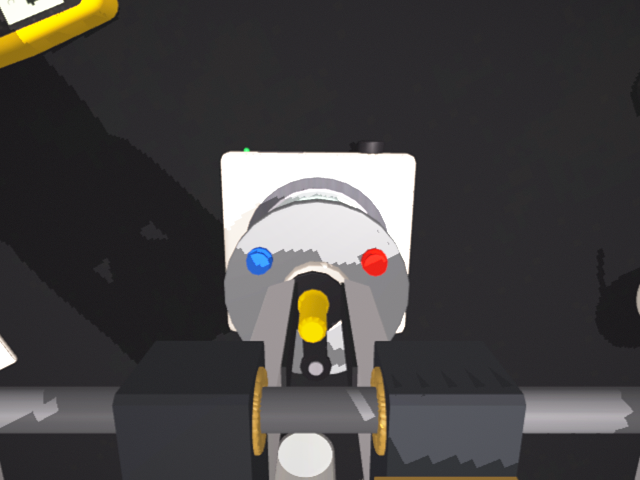

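Run:
```python
import numpy as np
pv=np.array([.595,.131]);cur=np.array([.5606,.1482])
for i in range(1,13):
    th=np.radians(153.4+7.7*i);r=max(.0385-.001*i,.035)
    t=pv+r*np.array([np.cos(th),np.sin(th)]); d=np.round((t-cur)/.05,3); cur=cur+d*.05
    print(d.tolist(),cur.round(4))
```

```text
[-0.022, -0.101] [0.5595 0.1432]
[-0.006, -0.101] [0.5592 0.1381]
[0.007, -0.099] [0.5596 0.1332]
[0.011, -0.094] [0.5601 0.1284]
[0.013, -0.093] [0.5608 0.1238]
[0.026, -0.091] [0.5621 0.1192]
[0.037, -0.086] [0.5639 0.1149]
[0.049, -0.081] [0.5664 0.1109]
[0.059, -0.073] [0.5693 0.1072]
[0.068, -0.064] [0.5727 0.104 ]
[0.076, -0.055] [0.5765 0.1013]
[0.083, -0.044] [0.5806 0.0991]
```

Emit:
play_rows:
  twist:
    - [0,0,0.086]
    - [0,0,0.086]
    - [0,0,0.086]
    - [0,0,0.086]
    - [0,0,0.086]
    - [0,0,0.086]
  travel:
    - [-0.022,-0.101,0]
    - [-0.006,-0.101,0]
    - [0.007,-0.099,0]
    - [0.011,-0.094,0]
    - [0.013,-0.093,0]
    - [0.026,-0.091,0]
  grip: [0.6,0.6,0.6,0.6,0.6,0.6]

```text
time_s: 5.9
ee_pos: [0.5624, 0.119, 0.1351]
eef_rot: [-1.571, -0.002, 0.354]
force: [-2.5, 0.9, -0.3]
grip_width: 0.0188
```

Run:
```python
from h import *
o=ctrl.get_obs(); print(o['ee_pos'],o['eef_rot'],o['force'],o['grip_width'])
p=shot('wrist','w3.png')
```

```text
[0.56239841 0.11896955 0.13508127] [-1.57077838 -0.00181895  0.35406567] [-2.52909944  0.92943349 -0.30961456] 0.01879046470822333
```

View pics/w3.png

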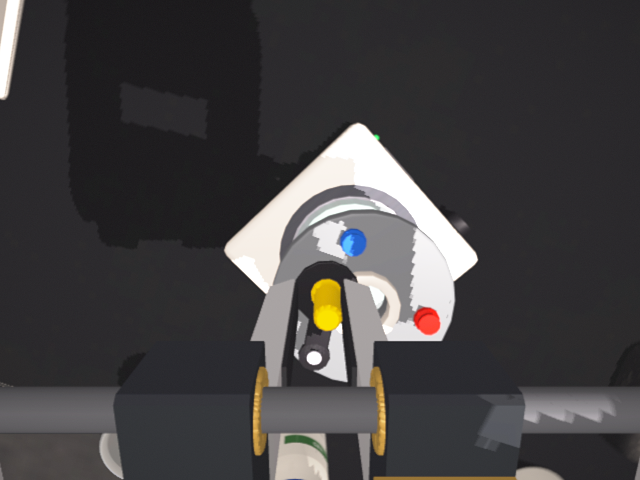

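Going well: the knob at (327,316) is being pushed, the cover is about half open, and the bore now shows at (375,300). I'll continue.

Emit:
play_rows:
  twist:
    - [0,0,0.086]
    - [0,0,0.086]
    - [0,0,0.086]
    - [0,0,0.086]
    - [0,0,0.086]
    - [0,0,0.086]
    - [0,0,0]
  travel:
    - [0.037,-0.086,0]
    - [0.049,-0.081,0]
    - [0.059,-0.073,0]
    - [0.068,-0.064,0]
    - [0.076,-0.055,0]
    - [0.083,-0.044,0]
    - [0,0,0]
  grip: [0.6,0.6,0.6,0.6,0.6,0.6,0.6]

```text
time_s: 6.65
ee_pos: [0.5788, 0.1149, 0.1341]
eef_rot: [-1.585, 0.017, 1.132]
force: [0.2, -0.3, -0.4]
grip_width: 0.0188
```

Run:
```python
from h import *
o=ctrl.get_obs(); print(o['ee_pos'],o['eef_rot'],o['force'],o['grip_width'],o['qpos'])
p=shot('wrist','w4.png')
```

```text
[0.57875936 0.11491314 0.1341148 ] [-1.58450988  0.0166446   1.13150656] [ 0.2270166  -0.33600029 -0.39303531] 0.018807661856985892 [ 0.14349365  0.4605106   1.49166291 -0.02312453  1.18722094 -2.55029252]
```

View pics/w4.png

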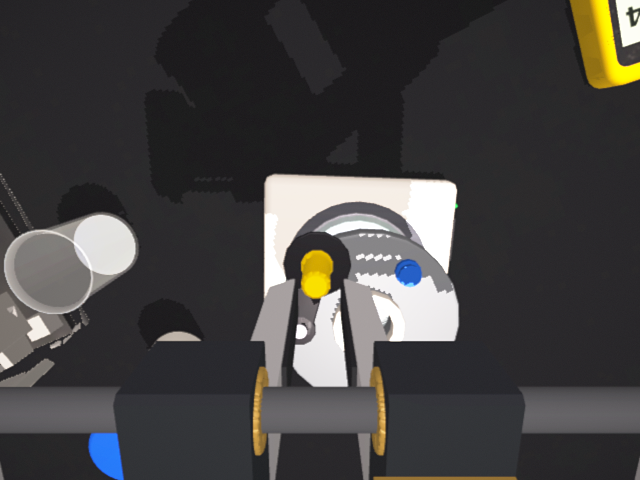

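Joint 6 has run to its range limit at -2.55, so I'll turn back away from it at once.

Emit:
play_rows:
  twist:
    - [0,0,-0.09]
    - [0,0,-0.09]
    - [0,0,0]
  travel:
    - [0,0,0]
    - [0,0,0]
    - [0,0,0]
  grip: [0.6,0.6,0.6]

```text
time_s: 7.0
ee_pos: [0.5786, 0.1135, 0.1336]
eef_rot: [-1.583, 0.016, 0.846]
force: [0.0, -0.4, -0.3]
grip_width: 0.0188
```

Run:
```python
from h import *
o=ctrl.get_obs(); print(o['ee_pos'],o['eef_rot'],o['force'],o['grip_width'],o['qpos'])
p=shot('wrist','w5.png')
```

```text
[0.57855506 0.11345584 0.13360214] [-1.58314177  0.01649062  0.84565552] [ 0.03574762 -0.38932402 -0.28293634] 0.018813205100173376 [ 0.14048962  0.46377489  1.48812352 -0.02160253  1.19432949 -2.2680753 ]
```

View pics/w5.png

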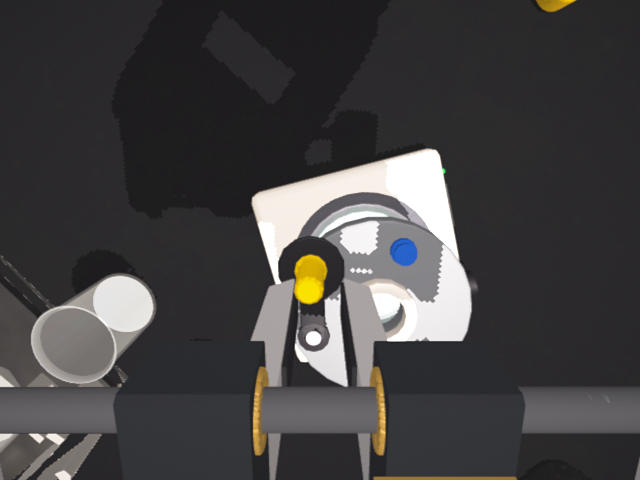

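Run:
```python
from h import *
p=ctrl.camera('wrist')
k=atz(p,(309,289),.145);v=atz(p,(313.5,338),.118);c=atz(p,(386,316),.112);d=atz(p,(311,269),.117)
print(k,v,c,d)
a=lambda q:np.degrees(np.arctan2(*(q-v)[1::-1]))
print(a(k),a(d),a(c),np.hypot(*(k-v)[:2]),np.hypot(*(d-v)[:2]),np.hypot(*(c-v)[:2]))
R=__import__('scipy.spatial.transform',fromlist=['Rotation']).Rotation
o=ctrl.get_obs()['eef_rot']
c=R.from_euler('xyz',o);g=R.from_euler('xyz',[-np.pi/2,0,o[2]])
print((g*c.inv()).as_rotvec()/(np.pi/2))
```

```text
[0.57383534 0.1024422  0.145     ] [0.5959313  0.12930535 0.118     ] [0.56361295 0.14576302 0.112     ] [0.57419587 0.10280605 0.117     ]
-129.43858952850567 -129.3595160004412 153.01316793468175 0.03478304294551953 0.03427304790165731 0.036267484303149224
[ 1.32341219e-02 -1.26562088e-03 -6.57572493e-05]
```

Cover is at about 1.35 rad, well past 0.95, and the port is clear. Next I lift, level the tool and go over to the rack, turning the jaws to lie along x, which keeps joint 6 mid-range.

Emit:
play_rows:
  twist:
    - [0.0044,0,0]
    - [0.0044,0,0]
    - [0.0044,0,0]
    - [0,0,-0.0905]
    - [0,0,-0.0905]
    - [0,0,-0.0905]
    - [0,0,-0.0905]
    - [0,0,-0.0905]
    - [0,0,-0.0905]
    - [0,0,-0.0905]
    - [0,0,-0.0905]
    - [0,0,-0.0905]
  travel:
    - [0,0,0.7]
    - [0,0,0.8]
    - [0,0,0.8]
    - [-0.16,-0.6,0.1]
    - [-0.16,-0.6,0.1]
    - [-0.16,-0.6,0]
    - [-0.16,-0.6,0]
    - [-0.16,-0.6,0]
    - [-0.16,-0.6,0]
    - [-0.16,-0.6,0]
    - [-0.16,-0.6,0]
    - [-0.16,-0.6,0]
  grip: [0.6,0.6,0.6,0.2,-0.3,-0.3,-0.3,-0.3,-0.3,-0.3,-0.3,-0.3]

```text
time_s: 8.3
ee_pos: [0.5058, -0.1576, 0.2583]
eef_rot: [-1.569, 0.001, -0.432]
force: [1.2, 0.3, 0.0]
grip_width: 0.0609
```

Emit:
play_rows:
  twist:
    - [0,0,-0.0905]
    - [0,0,-0.0905]
    - [0,0,-0.0905]
    - [0,0,-0.0905]
    - [0,0,-0.0905]
    - [0,0,-0.0905]
    - [0,0,-0.0905]
    - [0,0,-0.0905]
    - [0,0,0]
  travel:
    - [0,0,0]
    - [0,0,0]
    - [0,0,0]
    - [0,0,0]
    - [0,0,0]
    - [0,0,0]
    - [0,0,0]
    - [0,0,0]
    - [0,0,0]
  grip: [-0.3,-0.3,-0.3,-0.3,-0.3,-0.3,-0.3,-0.3,-0.3]

```text
time_s: 9.2
ee_pos: [0.5063, -0.1564, 0.2582]
eef_rot: [-1.569, 0.002, -1.566]
force: [-0.2, -0.7, 1.3]
grip_width: 0.0614
```

Run:
```python
from h import *
o=ctrl.get_obs(); print(o['ee_pos'],o['eef_rot'],o['force'],o['grip_width'],o['qpos'])
p=shot('wrist','w6.png'); t=shot('top','top6.png');s=shot('scene','scene6.png')
print(proj(p,[[.504,-.157,.162],[.504,-.246,.162],o['ee_pos']]))
```

```text
[ 0.50630465 -0.15636667  0.25818179] [-1.56884608  0.00191851 -1.56611477] [-0.20107557 -0.71164315  1.32463502] 0.061409670278587423 [-0.36991238  0.22263373  1.51377734  0.0025342   1.40406906 -0.37501124]
[[314.28175359 248.32024949]
 [313.92711625 370.64301825]
 [317.78113308 306.78980809]]
```

View pics/w6.png

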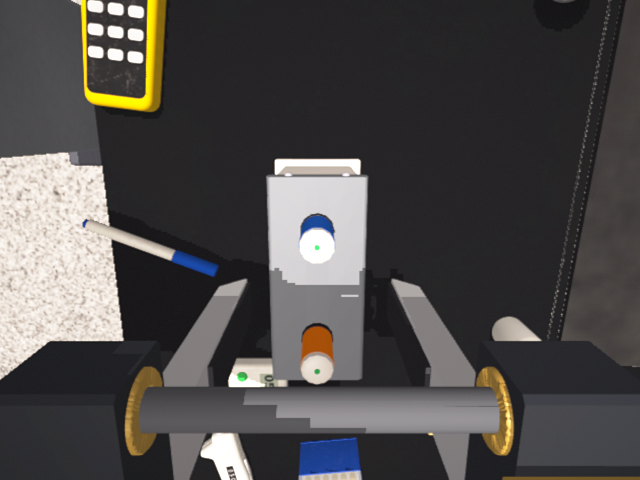

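View pics/top6.png

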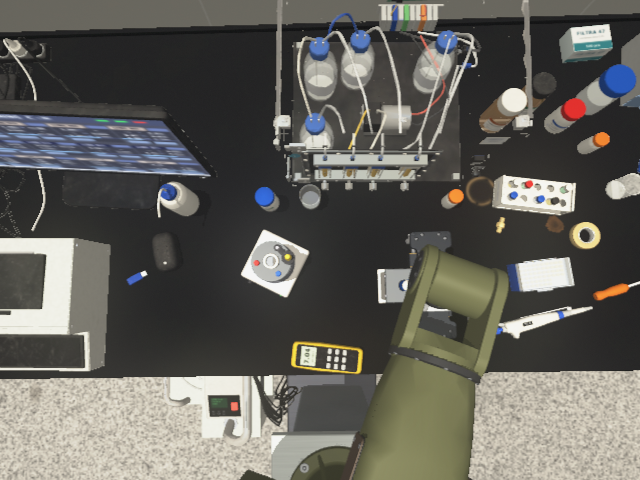

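The wrist view has the blue cap at (317,246) and the orange at (317,370). The top view shows the port open and the cover off to the side at (288,256). I'll go down around the blue barrel.

Emit:
play_rows:
  twist:
    - [0,0,-0.003]
    - [0,0,0]
    - [0,0,0]
    - [0,0,0]
    - [0,0,0]
    - [0,0,0]
    - [0,0,0]
  travel:
    - [-0.036,0.014,0]
    - [0,0,-0.6]
    - [0,0,-0.6]
    - [0,0,-0.6]
    - [0,0,-0.5]
    - [0,0,-0.26]
    - [0,0,0]
  grip: [-0.3,-0.3,-0.3,-0.3,-0.3,-0.3,-0.3]

```text
time_s: 10.05
ee_pos: [0.504, -0.1554, 0.1288]
eef_rot: [-1.571, 0.003, -1.57]
force: [-0.3, -0.8, -0.0]
grip_width: 0.0612
```

Run:
```python
from h import *
o=ctrl.get_obs(); print(o['ee_pos'],o['eef_rot'],o['force'],o['grip_width'])
p=shot('wrist','w7.png')
```

```text
[ 0.50403925 -0.15540902  0.12882691] [-1.57146417  0.00280571 -1.56990046] [-0.30176672 -0.8369495  -0.01065858] 0.06120366239363317
```

View pics/w7.png

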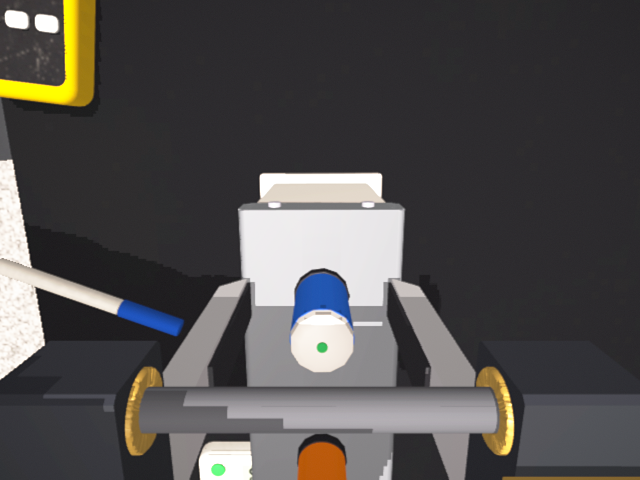

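The cap is centred between the fingers, at (322,345) with the jaw middle at column 320. I'll close, then lift a little.

Emit:
play_rows:
  twist:
    - [0,0,0]
    - [0,0,0]
    - [0,0,0]
    - [0,0,0]
    - [0,0,0]
    - [0,0,0]
    - [0,0,0]
    - [0,0,0]
  travel:
    - [0.01,0,0]
    - [0,0,0]
    - [0,0,0]
    - [0,0,0]
    - [0,0,0]
    - [0,0,0]
    - [0,0,0]
    - [0,0,0]
  grip: [0,0.3,0.6,1,1,1,1,1]
  force: 20

```text
time_s: 10.9
ee_pos: [0.5052, -0.1557, 0.1302]
eef_rot: [-1.569, 0.002, -1.571]
force: [-1.1, -0.5, 3.9]
grip_width: 0.0234
```

Run:
```python
from h import *
o=ctrl.get_obs(); print(o['ee_pos'],o['eef_rot'],o['force'],o['moment'],o['grip_width'])
```

```text
[ 0.50516799 -0.15566022  0.13019437] [-1.56893582  0.00180047 -1.57102685] [-1.07426315 -0.46703504  3.92115062] [-0.07715262  0.34182878 -0.01302378] 0.023383298509070664
```

Emit:
play_rows:
  twist:
    - [0,0,0]
    - [0,0,0]
    - [0,0,0]
    - [0,0,0]
    - [0,0,0]
    - [0,0,0]
    - [0,0,0]
    - [0,0,0]
  travel:
    - [0,0,0.2]
    - [0,0,0.5]
    - [0,0,0.6]
    - [0,0,0.6]
    - [0,0,0.6]
    - [0,0,0.6]
    - [0,0,0.3]
    - [0,0,0]
  grip: [1,1,1,1,1,1,1,1]

```text
time_s: 11.7
ee_pos: [0.5055, -0.1558, 0.3025]
eef_rot: [-1.566, 0.001, -1.571]
force: [-0.0, 0.8, -1.1]
grip_width: 0.0236
```

Run:
```python
from h import *
o=ctrl.get_obs(); print(o['ee_pos'],o['eef_rot'],o['force'],o['moment'],o['grip_width'])
p=shot('wrist','w8.png');s=shot('scene','s8.png')
cv2.imwrite('pics/s8c.png',cv2.resize(s['img'][190:370,280:480,::-1],None,fx=3,fy=3))
```

```text
[ 0.50554556 -0.15578131  0.30246194] [-1.56552136e+00  5.21140543e-04 -1.57095032e+00] [-0.03015929  0.81010155 -1.13104699] [-0.10104485  0.04041436  0.00490291] 0.023638142418605467
```

View pics/w8.png

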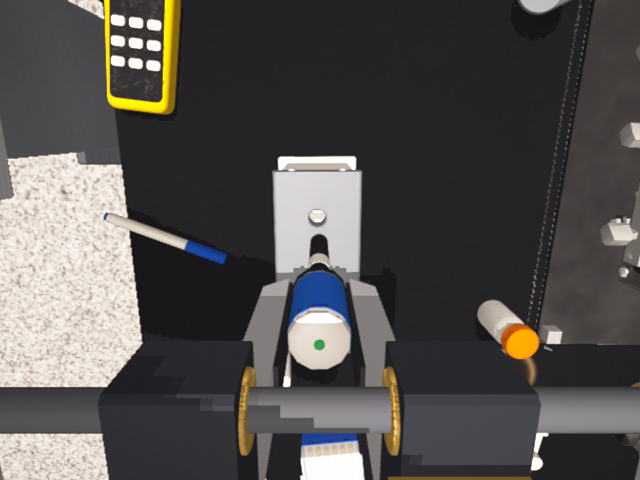

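View pics/s8c.png

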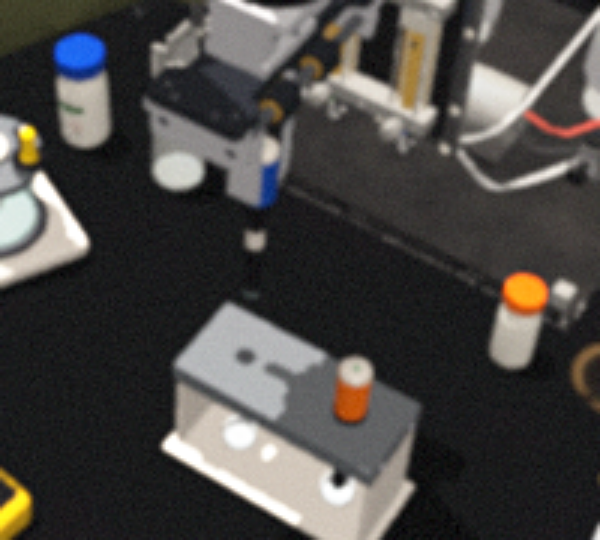

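The blue electrode is held upright and clear of the rack, and the orange one is still in place. Moving over the port now.

Emit:
play_rows:
  twist:
    - [0,0,0]
    - [0,0,0]
    - [0,0,0]
    - [0,0,0]
    - [0,0,0]
    - [0,0,0]
    - [0,0,0]
    - [0,0,0]
    - [0,0,0]
    - [0,0,0]
    - [0,0,0]
  travel:
    - [0.06,0.3,0]
    - [0.13,0.65,0]
    - [0.13,0.7,0]
    - [0.14,0.7,0]
    - [0.14,0.7,0]
    - [0.14,0.7,0]
    - [0.14,0.7,0]
    - [0.14,0.7,0]
    - [0.1,0.55,0]
    - [0.04,0.3,0]
    - [0,0,0]
  grip: [1,1,1,1,1,1,1,1,1,1,1]

```text
time_s: 12.9
ee_pos: [0.5627, 0.1461, 0.299]
eef_rot: [-1.571, 0.002, -1.569]
force: [-0.3, -1.1, -1.9]
grip_width: 0.0238
```

Run:
```python
from h import *
import pickle
o=ctrl.get_obs(); print(o['ee_pos'],o['eef_rot'],o['force'],o['moment'],o['grip_width'])
P={n:shot(n,n+'9.png') for n in('wrist','scene','top')}
pickle.dump((o,P),open('p9.pkl','wb'))
s=P['scene']['img'][150:300,200:400,::-1];cv2.imwrite('pics/s9c.png',cv2.resize(s,None,fx=4,fy=4,interpolation=cv2.INTER_CUBIC))
s=P['wrist']['img'][180:390,220:420,::-1];cv2.imwrite('pics/w9c.png',cv2.resize(s,None,fx=2.8,fy=2.8,interpolation=cv2.INTER_CUBIC))
s=P['top']['img'][190:310,210:370,::-1];cv2.imwrite('pics/t9c.png',cv2.resize(s,None,fx=5,fy=5,interpolation=cv2.INTER_CUBIC))
```

```text
[0.56271367 0.14605112 0.2989982 ] [-1.57077707  0.00173553 -1.5687937 ] [-0.34934019 -1.0570799  -1.9476403 ] [-0.07871865  0.12007542  0.00219202] 0.02380274341874527
```

View pics/w9c.png

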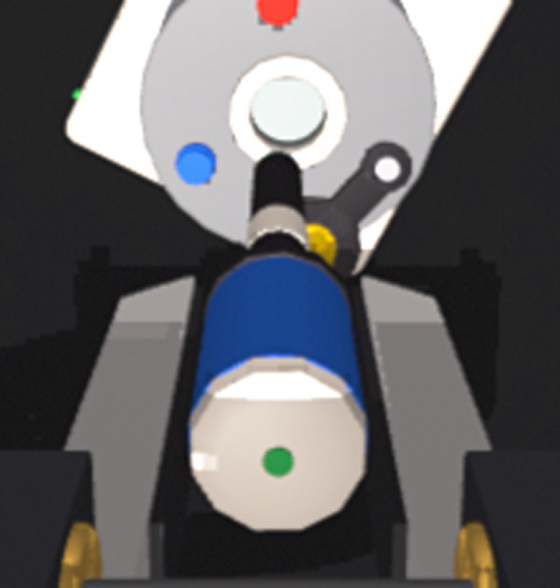

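View pics/s9c.png

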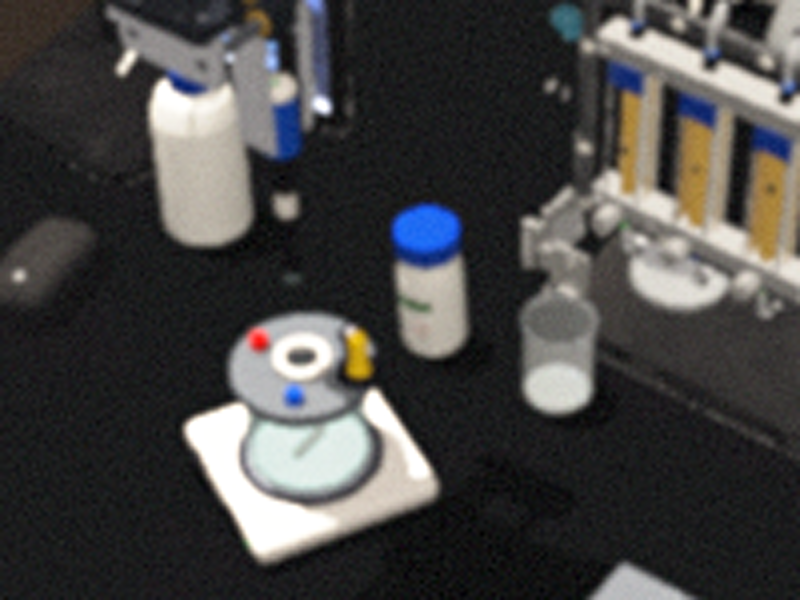

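View pics/t9c.png

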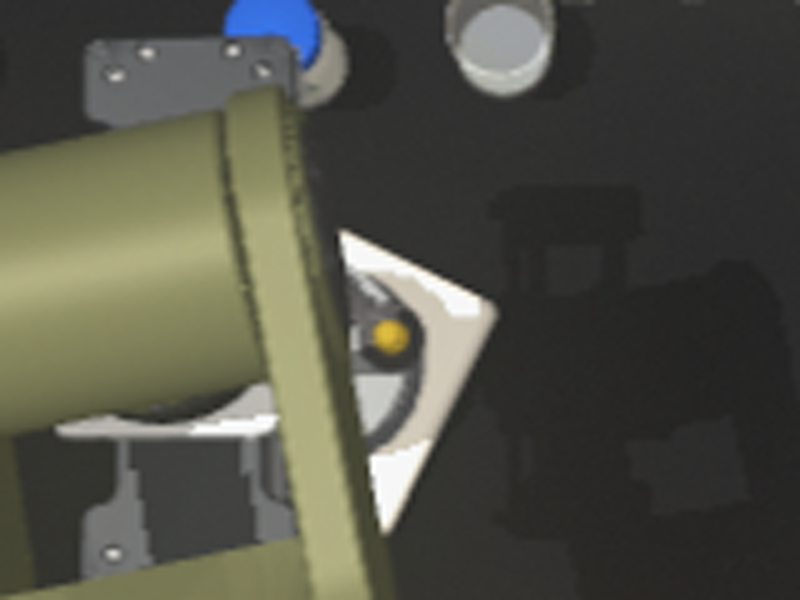

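Run:
```python
from h import *
import pickle
o,P=pickle.load(open('p9.pkl','rb'))
w=P['wrist'];s=P['scene'];W=lambda u,v:(220+u/2.8,180+v/2.8);S=lambda u,v:(200+u/4,150+v/4)
e=o['ee_pos']
print('cap',atz(w,W(278,461),.331));print('tip',atz(w,W(278,163),.179));print('band',atz(w,W(277,226),.243))
print('port w',atz(w,W(288,114),.112),'bore',atz(w,W(288,107),.112))
print('scene port',atz(s,S(301,356),.112),'tip',atz(s,S(291,279),.179),'band',atz(s,S(286.5,206),.243),'cap',atz(s,S(282,88),.331))
print('TCP proj w',(proj(w,[[e[0],e[1],.179],[e[0],e[1],.331]])-[220,180])*2.8)
print('TCP proj s',(proj(s,[[e[0],e[1],.179],[e[0],e[1],.243],[e[0],e[1],.331]])-[200,150])*4)
```

```text
cap [0.56333159 0.14523276 0.331     ]
tip [0.5634894  0.14616041 0.179     ]
band [0.56321301 0.14947777 0.243     ]
port w [0.5666159  0.14462127 0.112     ] bore [0.56660452 0.14679773 0.112     ]
scene port [0.56248206 0.14207706 0.112     ] tip [0.56094697 0.14348707 0.179     ] band [0.55739707 0.13872973 0.243     ] cap [0.55906362 0.13591942 0.331     ]
TCP proj w [[274.9046518  163.41400295]
 [273.19530094 455.19428251]]
TCP proj s [[289.58918547 275.78582562]
 [282.64348787 196.59473722]
 [272.27701792  78.40185205]]
```

Emit:
play_rows:
  twist:
    - [0,0,0]
    - [0,0,0]
    - [0,0,0]
    - [0,0,0]
    - [0,0,0]
  travel:
    - [0.04,-0.03,0]
    - [0,0,-0.4]
    - [0,0,-0.4]
    - [0,0,-0.24]
    - [0,0,0]
  grip: [1,1,1,1,1]

```text
time_s: 13.55
ee_pos: [0.5647, 0.1421, 0.2466]
eef_rot: [-1.572, 0.001, -1.572]
force: [0.5, -0.1, -1.1]
grip_width: 0.0238
```

Run:
```python
from h import *
import pickle
o=ctrl.get_obs(); print(o['ee_pos'],o['eef_rot'],o['force'],o['moment'],o['grip_width'])
P={n:shot(n,n+'10.png') for n in('wrist','scene')}
pickle.dump((o,P),open('p10.pkl','wb'))
s=P['scene']['img'][190:290,230:330,::-1];cv2.imwrite('pics/s10c.png',cv2.resize(s,None,fx=6,fy=6,interpolation=cv2.INTER_CUBIC))
s=P['wrist']['img'][170:300,240:400,::-1];cv2.imwrite('pics/w10c.png',cv2.resize(s,None,fx=4.5,fy=4.5,interpolation=cv2.INTER_CUBIC))
```

```text
[0.56473533 0.14209945 0.24663955] [-1.57163560e+00  1.37687979e-03 -1.57192365e+00] [ 0.51657496 -0.07445786 -1.07059381] [-0.09192942  0.04744406 -0.01145347] 0.023815218701322548
```

View pics/w10c.png

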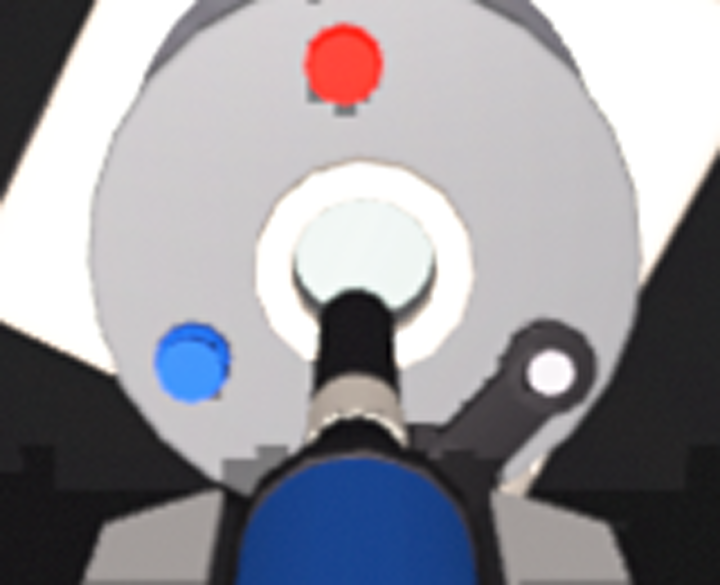

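View pics/s10c.png

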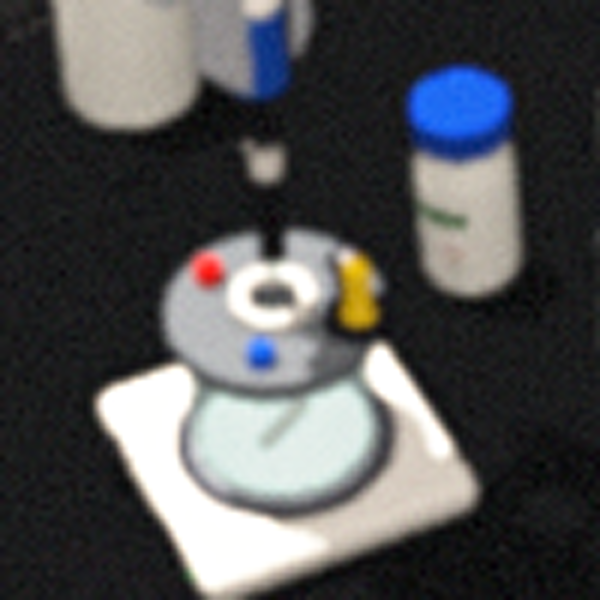

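Run:
```python
from h import *
import pickle
o,P=pickle.load(open('p10.pkl','rb'))
w=P['wrist'];s=P['scene'];W=lambda u,v:(240+u/4.5,170+v/4.5);S=lambda u,v:(230+u/6,190+v/6)
e=o['ee_pos'];zt=e[2]-.12
print(zt,'tip',atz(w,W(356,325),zt));
print('port w',atz(w,W(364.5,265),.112))
# draw predicted circles to check
a=np.linspace(0,2*np.pi,40);circ=lambda c,r,z:np.c_[c[0]+r*np.cos(a),c[1]+r*np.sin(a),0*a+z]
pc=atz(w,W(364.5,265),.112);tc=atz(w,W(356,325),zt)
q=(proj(w,circ(pc,.018,.112))-[240,170])*4.5;print('collar ext',q.min(0),q.max(0))
q=(proj(w,circ(pc,.012,.112))-[240,170])*4.5;print('bore ext',q.min(0),q.max(0))
q=(proj(w,circ(tc,.006,zt))-[240,170])*4.5;print('tip ext',q.min(0),q.max(0))
q=(proj(w,circ(e,.006,zt))-[240,170])*4.5;print('tcp ext',q.min(0),q.max(0))
sp=atz(s,S(273,294),.112);print('scene port',sp)
q=(proj(s,circ(sp,.018,.112))-[230,190])*6;print('collar ext s',q.min(0),q.max(0))
q=(proj(s,circ(e,.006,zt))-[230,190])*6;print('tcp ext s',q.min(0),q.max(0))
q=(proj(s,circ(sp,.006,zt))-[230,190])*6;print('port tip ext s',q.min(0),q.max(0))
```

```text
0.12663954937873237 tip [0.56528505 0.13928362 0.12663955]
port w [0.56666764 0.14553255 0.112     ]
collar ext [254.24727076 155.78876792] [475.00278742 371.09303393]
bore ext [291.02552274 192.5474534 ] [438.16725768 336.06699735]
tip ext [317.73928587 287.74001752] [394.37068848 361.88715974]
tcp ext [314.12171257 270.10941582] [390.93581374 344.60805614]
scene port [0.5628524  0.14155846 0.112     ]
collar ext s [230.52513506 264.5436719 ] [315.3271236  323.95875766]
tcp ext s [258.46735485 256.37577598] [286.90992049 276.13752904]
port tip ext s [256.63391552 259.40409274] [285.10360163 279.20309542]
```

Run:
```python
from h import *
import pickle
o,P=pickle.load(open('p10.pkl','rb'))
e=o['ee_pos'];a=np.linspace(0,2*np.pi,60)
for n,b,f in(('wrist',(190,270,280,360),8),('scene',(200,260,250,310),10)):
    p=P[n];im=cv2.resize(p['img'][b[0]:b[1],b[2]:b[3],::-1],None,fx=f,fy=f,interpolation=cv2.INTER_CUBIC)
    im=cv2.convertScaleAbs(im,alpha=1.0)
    for z,r,c in((e[2]-.12,.006,(0,255,0)),(e[2]-.112,.006,(255,0,255)),(e[2]-.048,.006,(255,255,0)),(e[2]-.064,.006,(0,255,255))):
        q=(proj(p,np.c_[e[0]+r*np.cos(a),e[1]+r*np.sin(a),0*a+z])-[b[2],b[0]]+.5)*f
        cv2.polylines(im,[q.astype(int)],True,c,1)
    cv2.imwrite(f'pics/z_{n}.png',im)
```

```text
(no output)
```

View pics/z_wrist.png

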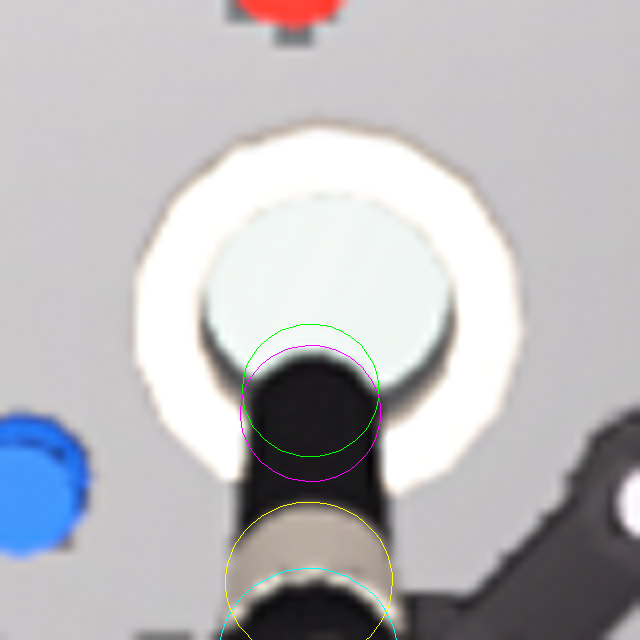

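View pics/z_scene.png

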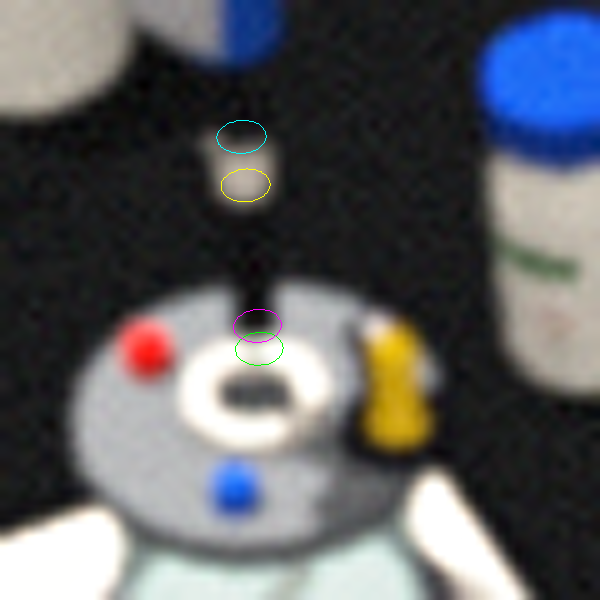

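The pictures agree that the axis is upright and the shaft ends in a clear bulb. The port lies slightly +y of the axis (wrist says about 3 mm, top about 1.6 mm). I'll shift +2.5 mm in y and start lowering, then compare the gaps right at the rim.

Emit:
play_rows:
  twist:
    - [0,0,0]
    - [0,0,0]
    - [0,0,0]
    - [0,0,0]
    - [0,0,0]
  travel:
    - [0.01,0.05,0]
    - [0,0,0]
    - [0,0,-0.3]
    - [0,0,-0.3]
    - [0,0,0]
  grip: [1,1,1,1,1]

```text
time_s: 14.15
ee_pos: [0.565, 0.1453, 0.2166]
eef_rot: [-1.572, 0.001, -1.571]
force: [0.6, 0.2, -0.5]
grip_width: 0.0238
```

```bash
cat > look.py <<'E'
from h import *
import sys
k=sys.argv[1]
o=ctrl.get_obs(); e=o['ee_pos'];print(o['time_s'],e.round(4) if hasattr(e,'round') else e,np.round(o['eef_rot'],4),np.round(o['force'],2),np.round(o['moment'],3),o['grip_width'])
a=np.linspace(0,2*np.pi,60)
for n,b,f in(('wrist',(180,270,270,370),8),('scene',(200,260,250,310),10)):
    p=ctrl.camera(n);im=cv2.resize(p['img'][b[0]:b[1],b[2]:b[3],::-1],None,fx=f,fy=f,interpolation=cv2.INTER_CUBIC)
    q=(proj(p,np.c_[e[0]+.006*np.cos(a),e[1]+.006*np.sin(a),0*a+.112])-[b[2],b[0]]+.5)*f
    cv2.polylines(im,[q.astype(int)],True,(0,255,0),1)
    cv2.imwrite(f'pics/{k}_{n}.png',im)
E
python3 look.py a
```

```text
14.15 [0.565  0.1453 0.2166] [-1.5717e+00  1.4000e-03 -1.5709e+00] [ 0.57  0.17 -0.54] [-0.104  0.053  0.004] 0.023828282868912504
```

View pics/a_wrist.png

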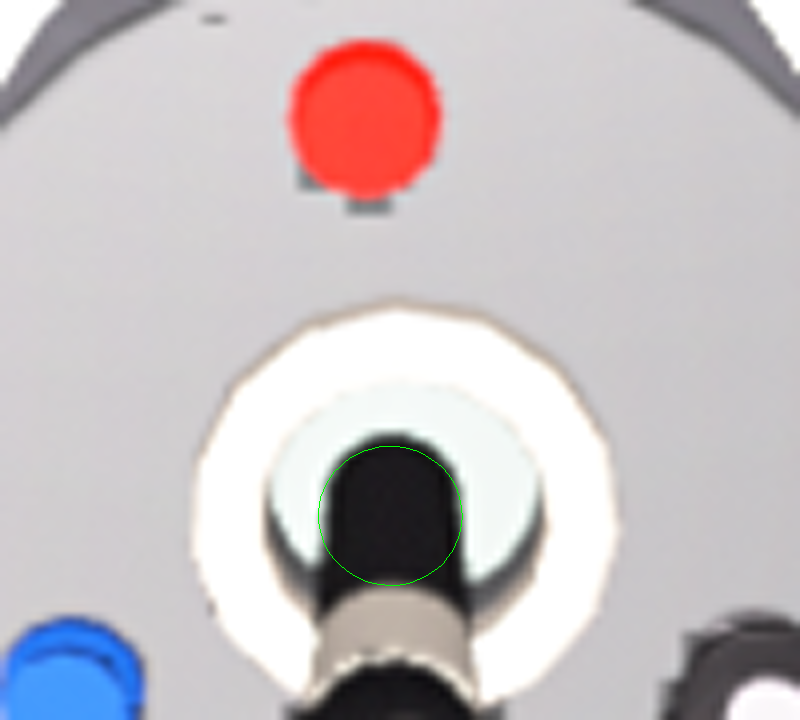

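View pics/a_scene.png

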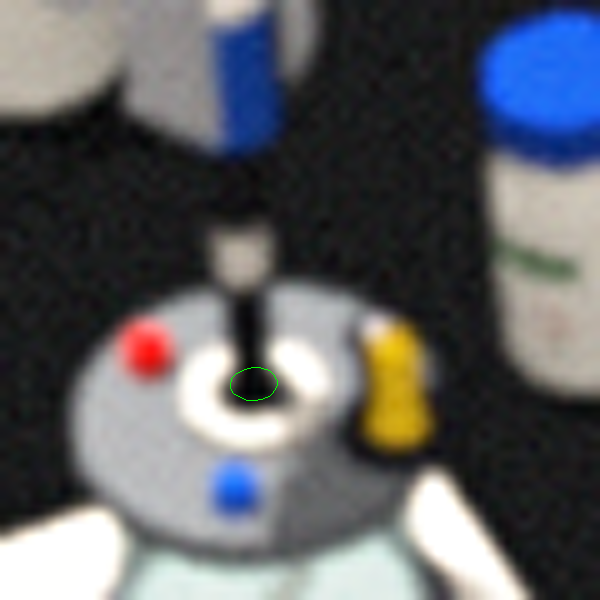

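In the wrist view the collar centre is at (405,509) and the shaft at the rim is at about (393,518). So I need roughly +1 mm in x and up to +0.5 mm in y. I'll correct that and lower further.

Emit:
play_rows:
  twist:
    - [0,0,0]
    - [0,0,0]
    - [0,0,0]
    - [0,0,0]
    - [0,0,0]
  travel:
    - [0.02,0.004,0]
    - [0,0,-0.2]
    - [0,0,-0.2]
    - [0,0,-0.2]
    - [0,0,0]
  grip: [1,1,1,1,1]

```text
time_s: 14.75
ee_pos: [0.5659, 0.1454, 0.186]
eef_rot: [-1.572, 0.001, -1.571]
force: [-0.4, -0.9, -1.0]
grip_width: 0.0238
```

```bash
python3 look.py b
```

```text
14.75 [0.5659 0.1454 0.186 ] [-1.5722e+00  1.4000e-03 -1.5711e+00] [-0.4  -0.95 -1.  ] [-0.024  0.065 -0.001] 0.023789484923442877
```

View pics/b_wrist.png

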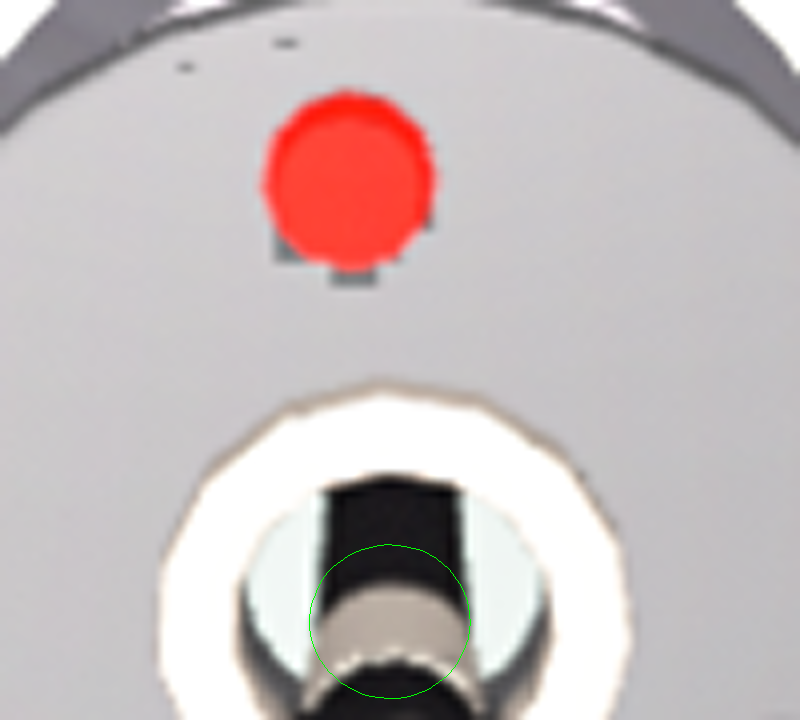

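View pics/b_scene.png

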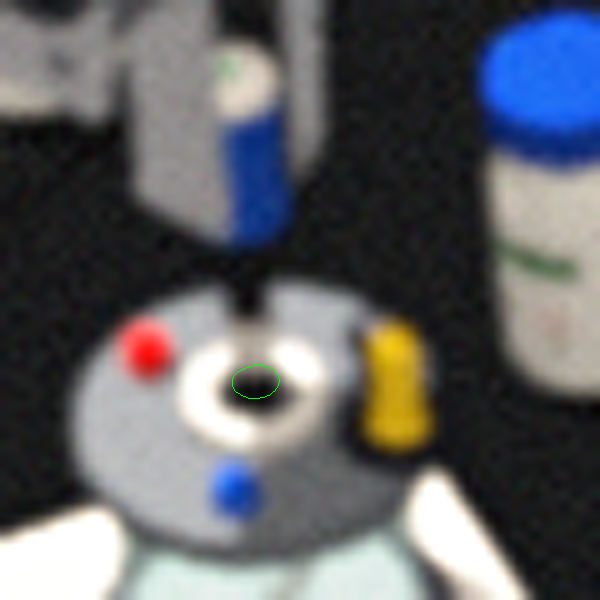

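Columns now agree in the wrist view, with both shaft and collar centre at 394, and y is within about 0.5 mm. Now the final lowering to bring the rim to mid-band.

Emit:
play_rows:
  twist:
    - [0,0,0]
    - [0,0,0]
    - [0,0,0]
    - [0,0,0]
    - [0,0,0]
  travel:
    - [0,0.004,-0.12]
    - [0,0,-0.12]
    - [0,0,-0.12]
    - [0,0,0]
    - [0,0,0]
  grip: [1,1,1,1,1]

```text
time_s: 15.35
ee_pos: [0.5666, 0.1458, 0.1699]
eef_rot: [-1.569, 0.002, -1.571]
force: [-0.1, 0.5, -0.8]
grip_width: 0.024
```

```bash
sed -i 's/(180,270,270,370),8/(215,305,270,370),8/' look.py; python3 look.py c
python3 - <<'E'
from h import *
p=shot('scene','s_end.png');cv2.imwrite('pics/s_endc.png',cv2.resize(p['img'][190:290,230:350,::-1],None,fx=6,fy=6,interpolation=cv2.INTER_CUBIC))
E
```

```text
15.35 [0.5666 0.1458 0.1699] [-1.5694  0.0019 -1.571 ] [-0.08  0.54 -0.83] [-0.06   0.049  0.   ] 0.023968802032752083
```

View pics/c_wrist.png

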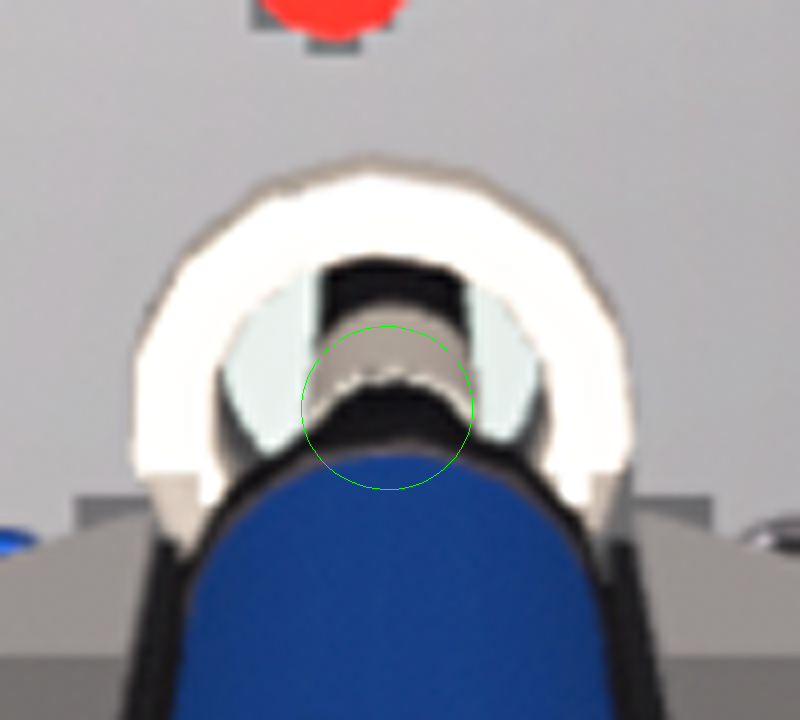

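View pics/c_scene.png

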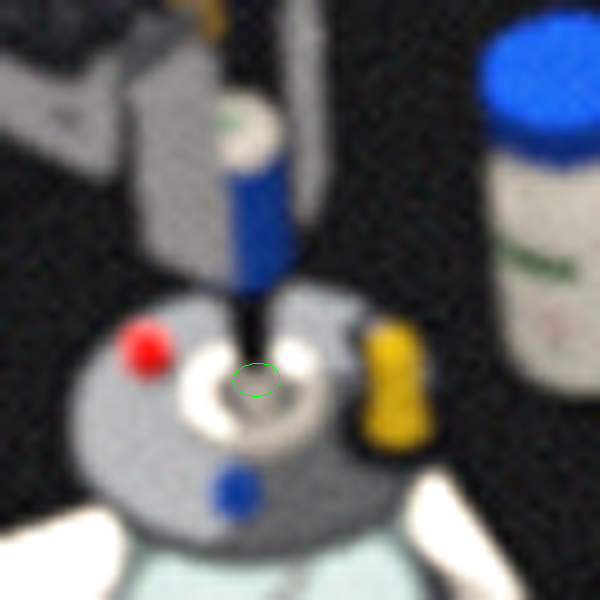

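The rim is within the white band. The shaft reads about 0.6 mm too far in +x and the band middle 2 mm above the rim, so I'll trim both slightly and let it settle.

Emit:
play_rows:
  twist:
    - [0,0,0]
    - [0,0,0]
    - [0,0,0]
    - [0,0,0]
    - [0,0,0]
    - [0,0,0]
  travel:
    - [-0.01,0.004,-0.03]
    - [0,0,0]
    - [0,0,0]
    - [0,0,0]
    - [0,0,0]
    - [0,0,0]
  grip: [1,1,1,1,1,1]

```text
time_s: 16.1
ee_pos: [0.5661, 0.146, 0.1685]
eef_rot: [-1.569, 0.002, -1.571]
force: [-0.0, -0.2, -0.3]
grip_width: 0.0235
```

```bash
python3 look.py d
python3 - <<'E'
from h import *
p=shot('scene','s_end.png')
o=ctrl.get_obs();print(o['ee_pos'],o['joint_vel'])
E
```

```text
16.1 [0.5661 0.146  0.1685] [-1.5692  0.0019 -1.5711] [-0.01 -0.17 -0.32] [-0.106  0.065 -0.003] 0.0235035099642422
[0.5661219  0.14597872 0.16849661] [-0.00042118  0.00027521 -0.00014287  0.00085075  0.0006788   0.00132721]
```

View pics/d_wrist.png

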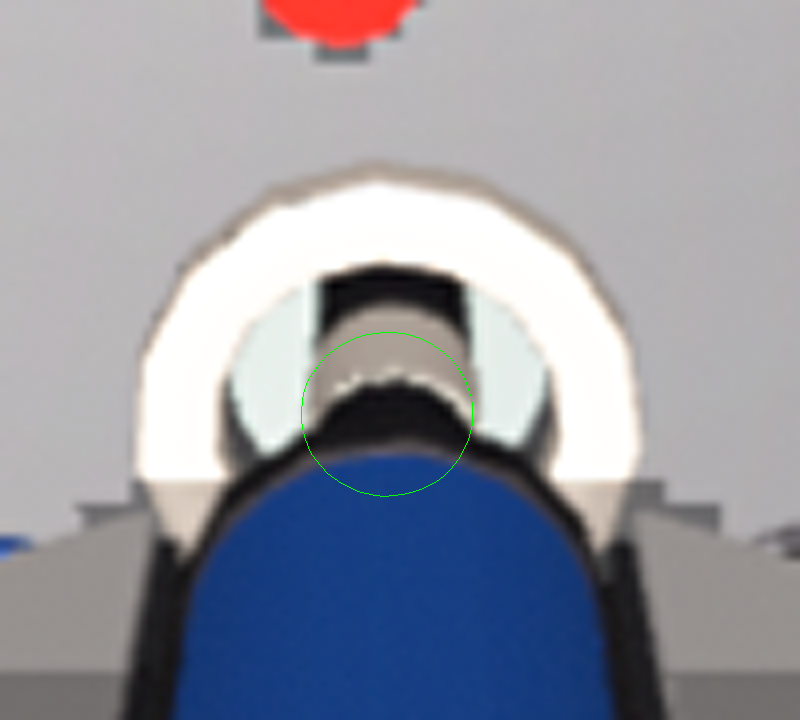

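View pics/s_end.png

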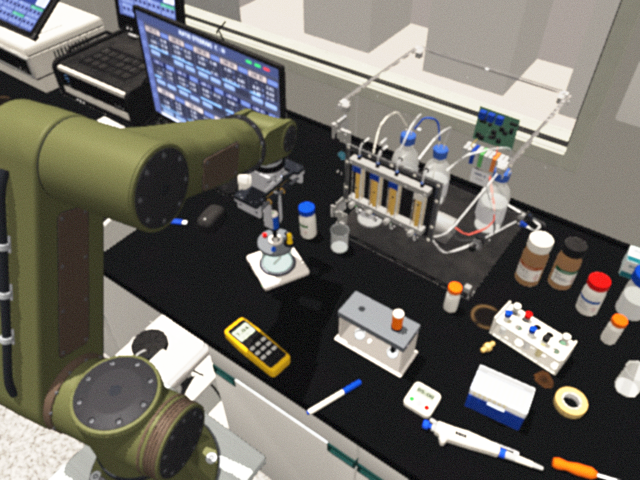

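Centred: collar middle at column 389, shaft at 391, row offset about 0.3 mm, arm still. The rest of the scene is undisturbed, so I'm handing in.

Run:
```python
from station import ctrl
print(ctrl.hand_in()); o=ctrl.get_obs(); print(o['time_s'],o['ee_pos'],o['force'],o['grip_width'])
```

```text
the job is handed in; nothing more can be done
None
the job is handed in; nothing more can be done
```

The cover is swung aside, and the gripper is holding the blue electrode upright in the port with the rim inside the white band. I handed the job in at about 16 s.

**Cover:** I swung it by its knob to about 1.35 rad; the port is clear from 0.95.

**Final position:**
- In the last wrist picture the shaft is centred in the bore to about 0.5 mm or better, and the electrode is upright to within 0.15°.
- The rim is about 0.5 mm from the middle of the band. That height comes from the arm's reading and the grasp height.
- The arm was still at the end, and the wrist force during lowering was noise-level (about 1 N), with no sign of contact with the cell.
- In the last scene picture the orange electrode is in the rack and the beaker and bottles stand where they were.

**Checks that disagreed or went wrong:**
- **Joint 6 limit:** while swinging the cover, joint 6 ran into the end of its range, reading -2.5503 against a limit of -2.55. I turned it back straight away, but if that counts as passing the range, the job fails on it. The tool also stopped short of its planned arc, which is why the cover is at 1.35 rad and not the 1.5 I planned.
- **Port position:** the cameras disagreed by up to about 4 mm on where the port was. I centred by comparing shaft and collar directly in the wrist picture, checked roughly against the scene picture, which differed by up to about 1 mm.

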